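# Bed the iris ring on its stop and cap the lens

## Task

Stop the upright lens down for storage: push the lug of its slim iris ring clockwise (seen from above) until it meets the white nose of the stop, and keep it pressed there by feel with about 10 N for one second, never as much as 15 N and without touching the fixed rings above and below or the rest of the lens and stop. Leave the lug resting at the nose, then put the small dust cap, mouth down, fully home and level on the front of the lens and let go, leaving the other things on the table where they are.

Things in the scene. Friction and masses are not known exactly. Their poses are not given: they have to be found in the camera images.
- lens: Lens standing upright, fixed to the table, black and bare aluminium, 96 mm tall; origin on its axis at the table. From below: flange 92 mm across up to 12 mm, barrel 60 mm across, lower fixed ring 76 mm across from 42 to 52 mm, neck 58 mm across, the turning iris ring 62 mm across from 60 to 70 mm, upper fixed ring 68 mm across from 70 to 80 mm, front barrel 52 mm across from 80 to 96 mm (slightly chamfered) on which the cap goes.
- lens_top (a point): Centre of the flat front (upper) face of the lens, on the axis, 96 mm above the table.
- lug (a point): Point in the iris ring's aluminium lug: on its centre line, 50 mm out from the lens axis, at half its height (65 mm above the table). The lug is a straight radial bar 8 mm thick (sideways) and 10 mm tall, reaching from the ring to 62 mm from the axis. x of this point's frame points outwards along the lug, y anticlockwise.
- iris (a joint): Angle of the iris ring about the lens axis in rad, growing clockwise seen from above; its zero has no meaning for the job. It turns freely up to the stop nose (0.35 to 1.6 rad away at the start) against friction of about 1.6 N at 50 mm radius, and stays where it is left.
- cap_knob (a point): Middle of the dust cap's gripping knob (upright cylinder 20 mm across, 22 mm tall). The cap is black plastic, 62 mm across, its body 16 mm tall, mouth down on the table; this point is 27 mm above its lower rim and 15 mm above the inner face that comes to rest on the lens front. 38 mm tall in all; inside it is 56 mm wide and 12 mm deep (2 mm play all round on the lens). About 40 g.
- cap_seat (a point): Centre of the cap's inner face, on its axis, 12 mm above its lower rim; lies on lens_top when the cap is home.
- lid: Bystander: a wider black lid, 86 mm across with a low knob 24 mm across; origin at its underside.
- relay_a: Bystander: clear relay on a black socket, 30 x 64 x 54 mm, origin at its underside.
- relay_b: Bystander: a second relay like it, origin at its underside.
- screwdriver: Bystander: screwdriver lying down, 170 mm long.
- bottle: Bystander: white bottle, 48 mm across, 110 mm tall, origin at its underside.
- spacer: Bystander: aluminium spacer ring lying flat, 54 mm across, 12 mm tall, origin at its underside.
- stop: The stop, fixed on the clockwise side of the lug: an upright steel post 18 x 12 mm, 76 mm tall. Origin on the lens axis at the table. Out of its face stands a screw with a white ball nose, 10 mm across, which the lug meets; it is set 4 to 18 mm out, different each time, not measured, to be found by feel. It gives about 12 N per mm.
- stop_face (a point): Point in the flat face, towards the lug, of the stop's post, where the nose comes out: 65 mm above the table, level with the lug, 52 mm from the lens axis. y of this frame points out of the face, anticlockwise, towards the lug. When the lug meets the nose its centre line (lug) lies 8 to 22 mm out from this face, depending on the nose.

How it is judged (in metres and radians):
On the way, in this order (a step that is already met when the one before it is completed fails the run):
1. the lug is pressed on the stop's nose with 6 to 14.5 N for half a second (contact force between lens and stop_nose between 6 and 14.5 N), for 0.5 s.
2. the cap is home on the lens (distance between cap_seat and lens_top below 0.004 m and angle between cap_seat's own z axis and vertical below 0.06 rad), for 0.2 s.
At the end, for the whole second after the job is handed in: The lug rests at the stop's nose (no more than about 4 mm short of touching), and the cap is seated mouth down on the lens: its inner face within 4 mm of the lens front and level within 0.06 rad (all of step 2 and horizontal distance between lug and nose_c0 below 0.0135 m).
It fails at once if the lug is pressed on the stop with more than 16 N (contact force between lens and stop_nose above 16 N).
It fails at once if the robot touches the lens' fixed rings or the stop (more than 2 N) (contact force between any of the arm, the fingers and stop above 2 N or contact force between any of the fingers, the arm and lens_c0 above 2 N or contact force between any of the fingers, the arm and lens_c1 above 2 N or contact force between any of the fingers, the arm and lens_c2 above 2 N or contact force between any of the fingers, the arm and lens_c3 above 2 N or contact force between any of the fingers, the arm and lens_c4 above 2 N or contact force between any of the fingers, the arm and lens_c5 above 2 N or contact force between any of the fingers, the arm and nose_c0 above 2 N).
It fails at once if a bystander is moved by more than 20 mm (distance of any of lid, relay_a, relay_b, screwdriver, bottle, spacer from where it was at the start of the episode above 0.02 m).
It also fails if it takes over 72 s, if anything falls off the work surface, if the arm or the gripper's body presses on something with over 40 N, if the wrist force passes 120 N, or if a joint passes its speed limit or range.

## Robot

A 7-joint arm with a two-finger parallel gripper is mounted at the origin on the work surface. World frame = base frame: x ahead of the robot, y to its left, z up, the work surface at z = 0. Lengths are in mm, angles in rad, forces in N, time in s.
With the tool pointing down it reaches from about 400 to 875 mm from the base axis. Payload 4.4 kg.
Tool frame: the origin (TCP) lies at the centre of the arm's flange, where the gripper is bolted on; the fingertips stand 173 mm ahead of it and the grasp point (between the pads) lies ahead of it (ctrl.hold_point_z is the z of the grasp point in the tool frame, in mm); z points along the fingers, y is the line along which they close (so a half turn about z gives the same grasp; the last joint's range is limited). The gripper opens to 85 mm and grips with 20 to 120 N. Pads are 22 mm wide; open, the fingers measure 114 mm over their backs; the gripper's body (76 mm by 85 mm) begins 54 mm behind the grasp point. The pads swing forward as they close: fully open they stand 13 mm farther back than shut.
Start: joints at [-1.296, 0.628, 0.038, 1.517, -0.027, 0.996, -0.02], TCP at [217.239, 612.636, 404.713] pointing down, gripper open.
Joint ranges: [-3.06, 3.06], [-0.37, 2.12], [-1.25, 1.32], [0.18, 2.47], [-1.1, 4.24], [0.23, 1.98], [-2.94, 2.94]. Speed limits (rad/s): [2.57, 2.57, 3.14, 3.14, 3.14, 3.14, 3.14].

## Interface

Orientations are given as [roll, pitch, yaw] about the fixed x, y, z axes, in that order (R = Rz(yaw) Ry(pitch) Rx(roll)).
In Python, from station import ctrl gives the robot as it stands.
- The arm moves only by the shell command python3 -m jog 'ROWS' [FORCE]. ROWS is JSON, a list of rows, each a list of 3 entries, a list of its own where there are three numbers: the opening, from 0 (shut) to 1 (fully open), then the shift along the tool's x, y, z in mm, then the turn about the tool's z in degrees. A call has 1 to 12 rows; each row shifts and turns the commanded pose from where the row before left it, along the tool's axes as they then stand; what a row does not reach is not made up. A row lasts 1/10 s, in which the tool goes at most 50 mm and 8.59 degrees, less where a joint would pass 70% of its speed; a pose out of reach is approached as far as the arm can. A call is refused whole if a number of a shift passes 50 or a number of a turn 8.59, either way. A call with a gripper value outside its range is refused whole. The fingers move at their own pace and stop on an object; FORCE is the grip in N (left out, the last holds). Time passes only in rows, so rows that do not move let the fingers close. It gives the time, the measured TCP pose, the force, the opening and the grip force at its end, in the units of the state.
- ctrl.get_obs(): the state, without advancing time (a new reading comes with each control period).
- ctrl.read_camera(name): name is "scene" or "side" or "wrist"; returns a dict with "pixels" (384x512x3 uint8, red, green, blue), "camera_matrix" (3x3 intrinsics, pixels), "eye" and "rotation" of the camera in the world. Camera axes: x right, y down, z forward; pixel columns grow to the right and rows downward; lengths in mm; the calibration is good to about 2 mm. A picture is of the moment at which its call begins. There is no depth.
- ctrl.sign_off(): hands the job in; it is judged then, once.
The state is a dict: "time_s": time; "qpos": joint angles; "qd": joint speeds; "joint_torque": joint torques, N m; "tcp_pos": TCP position; "orientation": TCP orientation; "ft_force": force on the tool from outside, world axes, zero at the start; "torque": the same for the moment, N m; "width": opening from 0.0 (shut) to 1.0 (fully open); "grip_force": force on a finger pad.
Only numpy, scipy, OpenCV 4.12 (cv2) and the standard library are available. Lean on these libraries where they do the work, as an engineer would, in place of code of your own. Each camera call takes 0.05 s, during which the arm holds its last target. There are 200 camera calls.

## Working session

There is one attempt and no reset: what is moved stays moved. The work goes in short steps, Python scripts to look and compute and a shell command to move; the robot and the scene stay as the last step left them, time stands still between calls to the robot, and variables do not carry over. Pictures are saved under pics/ and viewed, at most 10 in all, crops included, and the job is handed in when it is done.

```bash
ls; mkdir -p pics; python3 - <<'E'
from station import ctrl
import cv2,numpy as np
print(ctrl.get_obs(), ctrl.hold_point_z)
a=[]
for n in ("scene","side"):
    c=ctrl.read_camera(n); np.savez(f"pics/{n}0.npz",**c)
    print(n,c["camera_matrix"].tolist(),c["eye"],c["rotation"].tolist())
    cv2.imwrite(f"pics/{n}0.png",cv2.resize(c["pixels"][:,:,::-1],(768,576),interpolation=cv2.INTER_CUBIC))
E
```

```text
pics
{'time_s': 0.0, 'qpos': array([-1.29580288,  0.62936841,  0.03845429,  1.51836774, -0.0270041 ,
        0.99629636, -0.02000839]), 'qd': array([-0.00044217, -0.00012359, -0.00034263, -0.00138831, -0.00012703,
       -0.00140992, -0.00030855]), 'joint_torque': array([ 3.79455032e-04, -5.63416350e+01,  1.22668751e+00, -1.93429631e+01,
        1.11372260e-02,  1.09299249e-02,  3.48086905e-05]), 'tcp_pos': array([217.12822224, 612.35098157, 403.77464214]), 'orientation': array([-3.13967142e+00,  3.03939448e-05,  2.80077864e+00]), 'ft_force': array([-0.78287583,  0.44291268, -0.56122221]), 'torque': array([-0.03437436,  0.02747898,  0.00990042]), 'grip_force': 0.0, 'width': 0.996831439830296} 154.70000000000002
scene [[351.41616977369426, 0.0, 249.90368299844997], [0.0, 351.41616977369426, 194.79996750833666], [0.0, 0.0, 1.0]] [1063.37291151  -89.73754731  547.2960933 ] [-2.3119455972796423, 0.013879399075284793, 1.3608086590528832]
side [[421.5861494817519, 0.0, 256.11900416274864], [0.0, 421.5861494817519, 188.4807029163265], [0.0, 0.0, 1.0]] [ 501.44506017 -650.32440402  738.52109584] [-2.3548478685800616, 0.021326344533762143, -0.12551505120069706]
```

View pics/scene0.png

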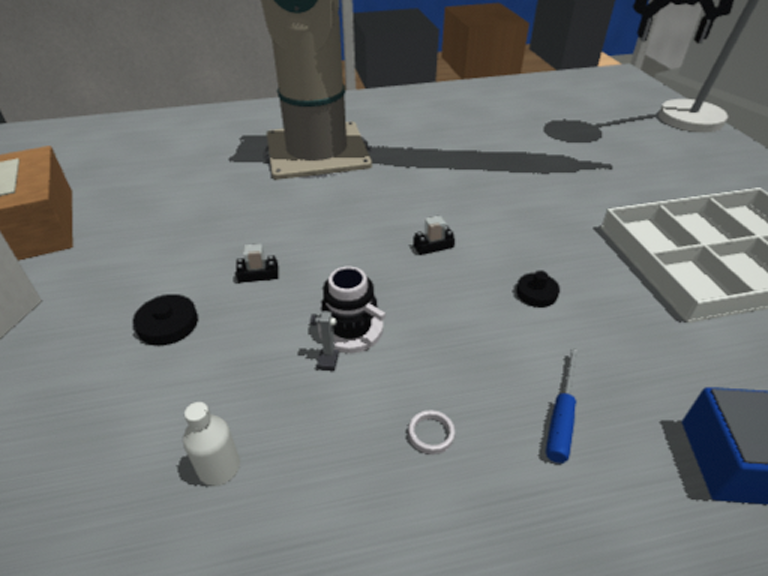

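View pics/side0.png

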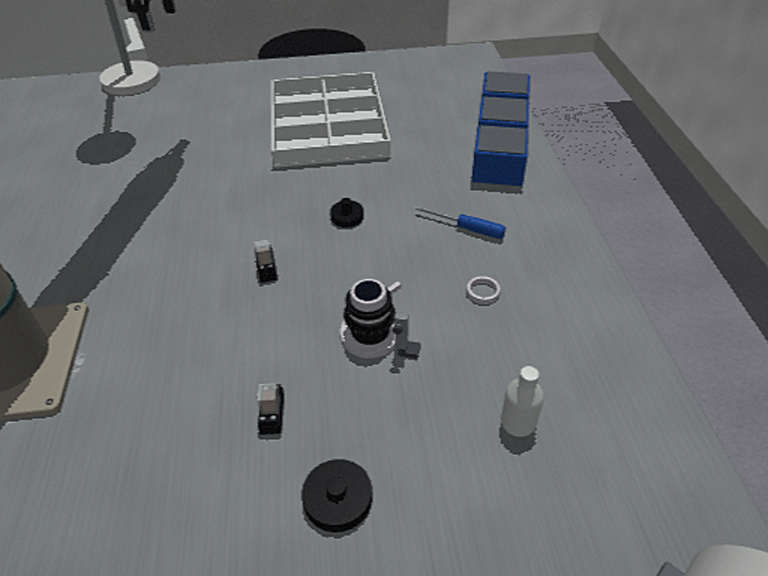

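The scene view (×1.5) shows the lens front at about (348,283), lug tip at (380,314), post top at (323,317) and cap knob at (540,276). In the side view they are at (369,290), (397,287), (403,320) and (347,203). The other dark disc is the lid.

```bash
cat > h.py <<'E'
import numpy as np,cv2
from scipy.spatial.transform import Rotation as Ro
def ray(c,u,v):
    R=np.array(c["rotation"]); R=Ro.from_euler('xyz',R).as_matrix() if R.ndim==1 else R
    d=R@np.linalg.solve(c["camera_matrix"],[u,v,1.]); return np.array(c["eye"]),d
def onz(c,u,v,z):
    e,d=ray(c,u,v); return (e+d*(z-e[2])/d[2]).round(1)
def tri(*obs):
    A=np.zeros((3,3));b=np.zeros(3)
    for c,u,v in obs:
        e,d=ray(c,u,v);d=d/np.linalg.norm(d);P=np.eye(3)-np.outer(d,d);A+=P;b+=P@e
    return np.linalg.solve(A,b).round(1)
def proj(c,p):
    R=Ro.from_euler('xyz',c["rotation"]).as_matrix(); q=c["camera_matrix"]@(R.T@(np.array(p)-c["eye"])); return q[:2]/q[2]
E
python3 - <<'E'
from h import *
s=dict(np.load('pics/scene0.npz'));d=dict(np.load('pics/side0.npz'))
P=dict(lens=((348,279),(370,290),96),lugtip=((379,313),(398,287),66),post=((323,316),(403,318),76),knob=((540,275),(347,203),38),lid=((164,312),(336,486),20),
 bottle=((197,410),(528,374),110),ring=((431,434),(483,290),8),relA=((256,262),(270,405),20),relB=((434,236),(265,262),20))
for k,(a,b,z) in P.items():
    a=np.array(a)/1.5;b=np.array(b)/1.5
    print(k,tri((s,*a),(d,*b)),onz(s,*a,z),onz(d,*b,z))
x,y,w,h=205,165,64,95
A=cv2.resize(s["pixels"][165:260,195:270,::-1],None,fx=5,fy=5,interpolation=cv2.INTER_CUBIC)
B=cv2.resize(d["pixels"][175:255,215:290,::-1],None,fx=5,fy=5,interpolation=cv2.INTER_CUBIC)
o=np.zeros((480,760,3),np.uint8);o[:475,:375]=A;o[:400,380:755]=B;cv2.imwrite('pics/crop.png',o)
E
```

```text
lens [546.8 -21.7  96.3] [547.  -21.9  96. ] [546.7 -20.9  96. ]
lugtip [590.3   9.   67.2] [587.9  10.3  66. ] [591.    8.6  66. ]
post [587.8 -62.3  76.1] [587.3 -62.   76. ] [588.  -62.8  76. ]
knob [533.6 265.3  35.3] [535.2 264.6  38. ] [533.8 260.   38. ]
lid [ 475.7 -277.5   25.2] [ 471.9 -280.5   20. ] [ 474.4 -273.1   20. ]
bottle [ 722.4 -204.7  107.6] [ 724.8 -204.4  110. ] [ 721.3 -205.8  110. ]
ring [735.5  41.4   2.7] [740.3  38.6   8. ] [733.1  38.8   8. ]
relA [ 394.3 -146.1   25.1] [ 386.6 -146.1   20. ] [ 394.1 -143.5   20. ]
relB [384.3 148.   18.6] [384.2 148.7  20. ] [385.2 144.5  20. ]
```

View pics/crop.png

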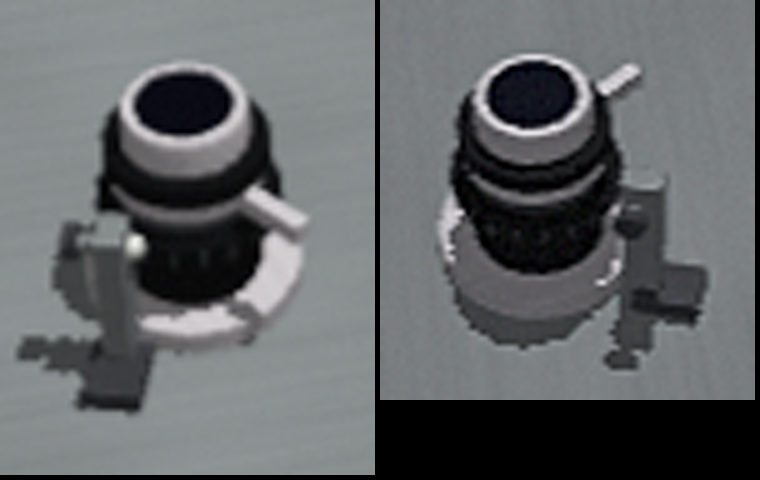

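```bash
python3 -m jog '[[0,[-38,-30.4,0],0],[0,[-38,-30.4,0],0],[0,[-38,-30.4,0],0],[0,[-38,-30.4,0],0],[0,[-38,-30.4,0],0],[0,[-38,-30.4,0],0],[0,[-38,-30.4,0],0],[0,[-38,-30.4,0],0],[0,[-38,-30.4,0],0],[0,[-38,-30.4,0],0],[0,[-38,-30.4,0],0],[0,[-38,-30.4,0],0]]' 30
python3 -m jog '[[0,[-36,-30,0],0],[0,[-36,-30,0],8.5],[0,[0,0,0],8.5],[0,[0,0,0],8.5],[0,[0,0,0],8.5],[0,[0,0,0],0],[0,[0,0,0],0]]'
python3 - <<'E'
from station import ctrl
from h import *
c=ctrl.read_camera('wrist');np.savez('pics/w1.npz',**c);print(c['eye'],c['rotation'],c['camera_matrix'])
cv2.imwrite('pics/w1.png',c['pixels'][:,:,::-1])
o=ctrl.get_obs();print(o['time_s'],o['tcp_pos'],np.degrees(o['orientation']),o['ft_force'],o['qpos'])
for p in [(546.8,-21.5,96),(588,-62.5,76),(597,15,65)]: print(proj(c,p))
E
```

```text
time_s: 1.3
tcp_pos: [525.7, 114.6, 404.5]
orientation: [-3.141, -0.0, 2.801]
ft_force: [0.2, 0.7, 0.2]
width: 0.002
grip_force: 0.0
time_s: 2.0
tcp_pos: [572.7, 36.0, 404.4]
orientation: [-3.141, -0.0, 2.211]
ft_force: [-0.2, -0.5, -0.8]
width: 0.003
grip_force: 0.0
[522.71581448 103.13646108 373.82424719] [2.81053843e+00 1.37525733e-04 6.40842638e-01] [[271.48214334   0.         258.70277773]
 [  0.         271.48214334 192.3673701 ]
 [  0.           0.           1.        ]]
2.05 [572.76342319  35.99946419 404.51402425] [-1.79978175e+02 -1.51511133e-02  1.26670691e+02] [-0.44912801 -0.00411999 -0.00924843] [-0.26781931  0.528172    0.23935645  1.74013437 -0.15411836  0.89208637
  0.67721981]
[208.75817152 208.4748068 ]
[221.17249134 245.19030304]
[264.38356689 199.31733645]
```

View pics/w1.png

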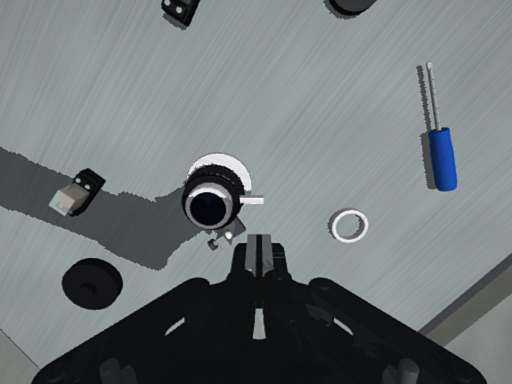

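The wrist view shows the lens front centre at (209,205), the lug from (240,200) to its tip at (264,201), the white nose at (228,236) and the post below it. All agree with the estimates within a few pixels.

```bash
python3 - <<'E'
from h import *
c=dict(np.load('pics/w1.npz'));s=dict(np.load('pics/scene0.npz'));d=dict(np.load('pics/side0.npz'))
g=cv2.cvtColor(c['pixels'],cv2.COLOR_RGB2GRAY)
# aluminium front ring: circle
m=(g[180:232,180:238]>165).astype(np.uint8)
# dark glass centroid
k=(g<45).astype(np.uint8)
print(onz(c,209,205,96), tri((c,209,205),(s,232,186),(d,246.7,193.3)))
print('nose',onz(c,228.5,236,65),onz(s,222,213.5,65),tri((c,228.5,236),(s,222,213.5)))
sub=g[190:212,236:270]; mm=(sub>170); ys,xs=np.nonzero(mm); xs=xs+236; ys=ys+190
ok=(xs>244); 
for u in range(242,268,3):
    yy=ys[xs==u]; 
    if len(yy): print(u,yy.min(),yy.max(), onz(c,u,yy.min()+.5,70),onz(c,u,yy.max()-.5,70))
E
```

```text
[544.7 -17.9  96. ] [545.7 -20.1  94.4]
nose [590.4 -52.1  65. ] [586.7 -49.9  65. ] [589.8 -50.3  68.3]
242 198 207 [573.8   1.3  70. ] [579.7  -7.1  70. ]
245 198 203 [576.6   3.4  70. ] [579.6  -0.7  70. ]
248 198 203 [579.5   5.6  70. ] [582.5   1.4  70. ]
251 198 203 [582.4   7.7  70. ] [585.4   3.6  70. ]
254 198 203 [585.2   9.9  70. ] [588.3   5.7  70. ]
257 198 203 [588.1  12.   70. ] [591.2   7.9  70. ]
260 198 203 [591.   14.1  70. ] [594.  10.  70.]
263 198 203 [593.8  16.3  70. ] [596.9  12.2  70. ]
```

```bash
python3 -m jog '[[0,[0,0,30],0],[0,[0,0,40],0],[0,[0,0,40],0],[0,[0,0,30],0],[0,[0,0,20],0],[0,[0,0,10],0],[0,[-4,0,0],0],[0,[-4,0,0],0],[0,[-3,0,0],0],[0,[0,0,0],0],[0,[0,0,0],0]]'
python3 - <<'E'
from station import ctrl
from h import *
c=ctrl.read_camera('scene');np.savez('pics/s2.npz',**c)
d=ctrl.read_camera('side');np.savez('pics/d2.npz',**d)
o=np.zeros((480,800,3),np.uint8)
o[:475,:400]=cv2.resize(c['pixels'][150:245,200:280,::-1],(400,475),interpolation=cv2.INTER_CUBIC);o[:475,400:]=cv2.resize(d['pixels'][145:240,220:300,::-1],(400,475),interpolation=cv2.INTER_CUBIC)
cv2.imwrite('pics/c2.png',o)
print(ctrl.get_obs()['tcp_pos'])
E
```

```text
time_s: 3.15
tcp_pos: [579.7, 26.9, 235.5]
orientation: [3.14, 0.001, 2.207]
ft_force: [0.2, -0.7, 0.6]
width: 0.001
grip_force: 0.0
[579.44457916  27.09733468 235.11694186]
```

View pics/c2.png

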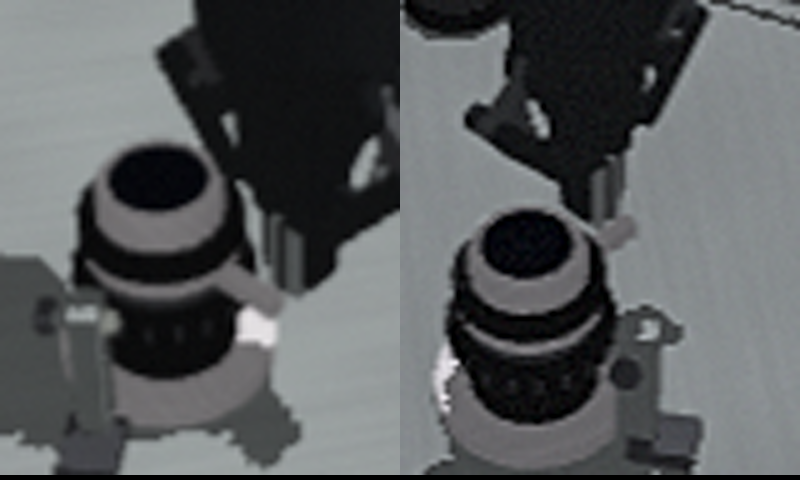

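The fingertips are just behind the lug at its outer half, level with it and clear of the upper ring. Next I swing it round the axis.

```bash
python3 -m jog '[[0,[-1,0,0],0],[0,[-1,0,0],0],[0,[-3.9,1,0],4],[0,[-3.9,1,0],4],[0,[0,0,0],0],[0,[0,0,0],0]]'
python3 -m jog '[[0,[-3.9,1,0],4],[0,[-3.9,1,0],4],[0,[-3.9,1,0],4],[0,[-3.9,1,0],4],[0,[-3.9,1,0],4],[0,[-3.9,1,0],4],[0,[-3.9,1,0],4],[0,[-3.9,1,0],4],[0,[0,0,0],0],[0,[0,0,0],0]]'
python3 - <<'E'
from station import ctrl
from h import *
o=ctrl.get_obs();p=o['tcp_pos'];y=o['orientation'][2];r=p[:2]-[546.3,-20.5]
t=np.array([np.cos(y),np.sin(y)]);n=np.array([np.sin(y),-np.cos(y)])
print(np.degrees(y),'tang',r@t,'rad',r@n,'F',o['ft_force'][:2]@t,o['ft_force'][:2]@n,o['torque'])
E
```

```text
time_s: 3.85
tcp_pos: [586.6, 20.2, 234.6]
orientation: [-3.141, -0.0, 2.07]
ft_force: [0.4, 0.7, 0.2]
width: -0.001
grip_force: 0.2
time_s: 4.85
tcp_pos: [602.1, -7.7, 234.7]
orientation: [3.141, 0.0, 1.512]
ft_force: [0.3, 0.4, 0.5]
width: 0.002
grip_force: 0.4
86.61283547019231 tang 16.09686430037089 rad 54.91097344746431 F 0.3698365441306725 0.2996011225936122 [ 0.15596992 -0.11167295  0.07310712]
```

```bash
cat > st.py <<'E'
from station import ctrl
from h import *
o=ctrl.get_obs();p=o['tcp_pos'];y=o['orientation'][2];r=p[:2]-[546.3,-20.5]
t=np.array([np.cos(y),np.sin(y)]);n=np.array([np.sin(y),-np.cos(y)])
print('T',round(o['time_s'],2),'yaw',np.degrees(y).round(2),'tang',(r@t).round(2),'rad',(r@n).round(2),'Ft',(o['ft_force'][:2]@t).round(2),'Fr',(o['ft_force'][:2]@n).round(2),'Mz',o['torque'][2].round(3))
E
python3 -m jog '[[0,[-2.9,0.7,0],3],[0,[-2.9,0.7,0],3],[0,[0,0,0],0]]'; python3 st.py
python3 -m jog '[[0,[-1.0,0,0],0],[0,[-1,0,0],0],[0,[0,0,0],0]]' ; python3 st.py
python3 - <<'E'
from station import ctrl
from h import *
c=ctrl.read_camera('scene');np.savez('pics/s2.npz',**c)
d=ctrl.read_camera('side');np.savez('pics/d2.npz',**d)
o=np.zeros((480,800,3),np.uint8)
o[:475,:400]=cv2.resize(c['pixels'][150:245,200:280,::-1],(400,475),interpolation=cv2.INTER_CUBIC);o[:475,400:]=cv2.resize(d['pixels'][145:240,220:300,::-1],(400,475),interpolation=cv2.INTER_CUBIC)
cv2.imwrite('pics/c3.png',o)
E
```

```text
time_s: 5.15
tcp_pos: [603.1, -13.7, 234.8]
orientation: [3.141, -0.0, 1.406]
ft_force: [0.6, 0.8, -0.3]
width: 0.002
grip_force: 0.5
T 5.15 yaw 80.54 tang 16.05 rad 54.9 Ft 0.91 Fr 0.48 Mz -0.001
time_s: 5.45
tcp_pos: [602.6, -15.8, 234.8]
orientation: [3.141, -0.0, 1.405]
ft_force: [1.7, 1.0, 0.3]
width: 0.001
grip_force: 0.7
T 5.45 yaw 80.51 tang 13.91 rad 54.76 Ft 1.25 Fr 1.55 Mz 0.038
```

View pics/c3.png

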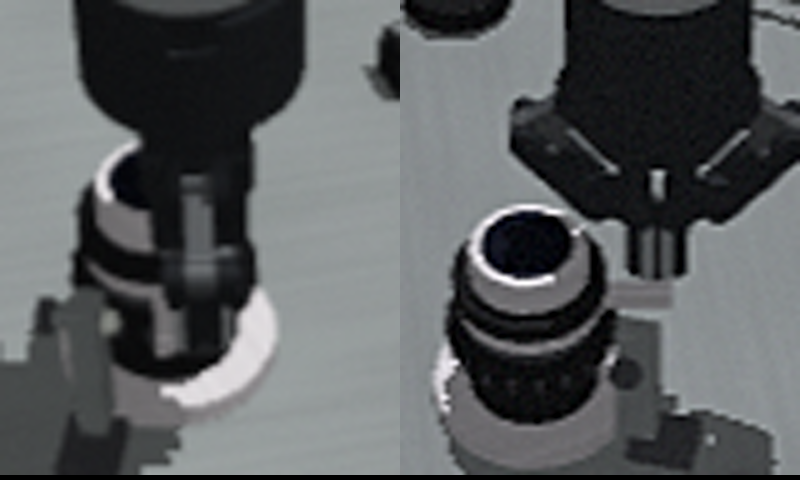

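The lug is pushed round (horizontal in the side view, under the fingers), with the nose on the left still ahead. I'll keep going slowly.

```bash
python3 -m jog '[[0,[-0.96,0.23,0],1],[0,[-0.96,0.23,0],1],[0,[-0.96,0.23,0],1],[0,[-0.96,0.23,0],1],[0,[-0.96,0.23,0],1],[0,[-0.96,0.23,0],1],[0,[-0.96,0.23,0],1],[0,[-0.96,0.23,0],1],[0,[0,0,0],0]]' >/dev/null; python3 st.py
for i in 1; do :; done
python3 -m jog '[[0,[-0.48,0.12,0],0.5],[0,[-0.48,0.12,0],0.5],[0,[-0.48,0.12,0],0.5],[0,[0,0,0],0]]' >/dev/null; python3 st.py
```

```text
T 6.45 yaw 72.42 tang 13.78 rad 54.61 Ft 1.09 Fr 1.68 Mz -0.045
T 6.85 yaw 70.95 tang 13.94 rad 54.53 Ft 1.76 Fr 0.93 Mz -0.03
```

```bash
echo "import sys; sys.exit(int(o['ft_force'][:2]@t>4))" >> st.py
python3 -m jog '[[0,[-0.48,0.12,0],0.5],[0,[0,0,0],0]]' >/dev/null; python3 st.py && 
python3 -m jog '[[0,[-0.48,0.12,0],0.5],[0,[0,0,0],0]]' >/dev/null; python3 st.py && 
python3 -m jog '[[0,[-0.48,0.12,0],0.5],[0,[0,0,0],0]]' >/dev/null; python3 st.py && 
python3 -m jog '[[0,[-0.48,0.12,0],0.5],[0,[0,0,0],0]]' >/dev/null; python3 st.py && 
python3 -m jog '[[0,[-0.48,0.12,0],0.5],[0,[0,0,0],0]]' >/dev/null; python3 st.py && 
python3 -m jog '[[0,[-0.48,0.12,0],0.5],[0,[0,0,0],0]]' >/dev/null; python3 st.py
```

```text
T 7.05 yaw 70.45 tang 13.94 rad 54.56 Ft 1.38 Fr 0.19 Mz 0.034
T 7.25 yaw 69.95 tang 13.99 rad 54.57 Ft 0.9 Fr 0.43 Mz -0.036
T 7.45 yaw 69.45 tang 13.95 rad 54.58 Ft 1.93 Fr 0.43 Mz 0.04
T 7.65 yaw 68.95 tang 13.96 rad 54.63 Ft 1.02 Fr -0.04 Mz 0.011
T 7.85 yaw 68.45 tang 13.97 rad 54.62 Ft 1.03 Fr 0.34 Mz -0.018
T 8.05 yaw 67.95 tang 13.94 rad 54.63 Ft 0.77 Fr 0.45 Mz -0.009
```

```bash
python3 st.py && 
python3 -m jog '[[0,[-0.48,0.12,0],0.5],[0,[0,0,0],0]]' >/dev/null && python3 st.py && 
python3 -m jog '[[0,[-0.48,0.12,0],0.5],[0,[0,0,0],0]]' >/dev/null && python3 st.py && 
python3 -m jog '[[0,[-0.48,0.12,0],0.5],[0,[0,0,0],0]]' >/dev/null && python3 st.py && 
python3 -m jog '[[0,[-0.48,0.12,0],0.5],[0,[0,0,0],0]]' >/dev/null && python3 st.py && 
python3 -m jog '[[0,[-0.48,0.12,0],0.5],[0,[0,0,0],0]]' >/dev/null && python3 st.py && 
python3 -m jog '[[0,[-0.48,0.12,0],0.5],[0,[0,0,0],0]]' >/dev/null && python3 st.py
```

```text
T 8.05 yaw 67.95 tang 13.94 rad 54.63 Ft 0.77 Fr 0.45 Mz -0.009
T 8.25 yaw 67.45 tang 13.92 rad 54.63 Ft 1.01 Fr 0.4 Mz 0.053
T 8.45 yaw 66.95 tang 13.92 rad 54.65 Ft 0.59 Fr 0.68 Mz 0.037
T 8.65 yaw 66.45 tang 13.92 rad 54.65 Ft 1.12 Fr 0.94 Mz 0.02
T 8.85 yaw 65.95 tang 13.94 rad 54.64 Ft 1.53 Fr 0.47 Mz 0.004
T 9.05 yaw 65.45 tang 13.95 rad 54.68 Ft 1.45 Fr 0.84 Mz 0.016
T 9.25 yaw 64.95 tang 13.98 rad 54.69 Ft 1.69 Fr 1.75 Mz 0.017
```

```bash
python3 st.py && 
python3 -m jog '[[0,[-0.48,0.12,0],0.5],[0,[0,0,0],0]]' >/dev/null && python3 st.py && 
python3 -m jog '[[0,[-0.48,0.12,0],0.5],[0,[0,0,0],0]]' >/dev/null && python3 st.py && 
python3 -m jog '[[0,[-0.48,0.12,0],0.5],[0,[0,0,0],0]]' >/dev/null && python3 st.py && 
python3 -m jog '[[0,[-0.48,0.12,0],0.5],[0,[0,0,0],0]]' >/dev/null && python3 st.py && 
python3 -m jog '[[0,[-0.48,0.12,0],0.5],[0,[0,0,0],0]]' >/dev/null && python3 st.py && 
python3 -m jog '[[0,[-0.48,0.12,0],0.5],[0,[0,0,0],0]]' >/dev/null && python3 st.py && 
python3 -m jog '[[0,[-0.48,0.12,0],0.5],[0,[0,0,0],0]]' >/dev/null && python3 st.py && 
python3 -m jog '[[0,[-0.48,0.12,0],0.5],[0,[0,0,0],0]]' >/dev/null && python3 st.py
```

```text
T 9.25 yaw 64.95 tang 13.98 rad 54.69 Ft 1.69 Fr 1.75 Mz 0.017
T 9.45 yaw 64.46 tang 14.21 rad 54.64 Ft 2.08 Fr 1.0 Mz 0.008
T 9.65 yaw 63.97 tang 14.44 rad 54.63 Ft 2.74 Fr 1.6 Mz 0.014
T 9.85 yaw 63.48 tang 14.64 rad 54.62 Ft 3.98 Fr 0.86 Mz 0.033
T 10.05 yaw 63.0 tang 14.88 rad 54.61 Ft 6.02 Fr 1.19 Mz 0.05
```

```bash
python3 -m jog '[[0,[0,0,0],0]]' >/dev/null; python3 st.py; python3 -m jog '[[0,[0,0,0],0]]' >/dev/null ; python3 st.py;  python3 -m jog '[[0,[0,0,0],0]]'; python3 st.py
```

```text
T 10.15 yaw 63.01 tang 14.86 rad 54.6 Ft 4.87 Fr 0.27 Mz -0.005
T 10.25 yaw 63.01 tang 14.84 rad 54.61 Ft 5.39 Fr 0.71 Mz -0.019
time_s: 10.35
tcp_pos: [601.7, -32.0, 234.8]
orientation: [3.141, -0.001, 1.1]
ft_force: [2.8, 4.8, -0.9]
width: 0.001
grip_force: 2.8
T 10.35 yaw 63.01 tang 14.86 rad 54.62 Ft 5.57 Fr 0.27 Mz 0.031
```

```bash
python3 -m jog '[[0,[-0.5,0,0],0],[0,[0,0,0],0]]' >/dev/null; python3 st.py; python3 -m jog '[[0,[-0.5,0,0],0],[0,[0,0,0],0]]' >/dev/null ; python3 st.py;  python3 -m jog '[[0,[0,0,0],0]]'; python3 st.py
```

```text
T 10.55 yaw 63.02 tang 14.65 rad 54.6 Ft 6.25 Fr 0.76 Mz -0.007
T 10.75 yaw 63.04 tang 14.45 rad 54.61 Ft 7.0 Fr 1.71 Mz -0.02
time_s: 10.85
tcp_pos: [601.5, -32.4, 234.7]
orientation: [3.141, -0.002, 1.1]
ft_force: [3.8, 6.2, -1.1]
width: -0.002
grip_force: 3.4
T 10.85 yaw 63.04 tang 14.45 rad 54.61 Ft 7.24 Fr 0.6 Mz 0.074
```

```bash
python3 -m jog '[[0,[-0.5,0,0],0],[0,[0,0,0],0]]' >/dev/null; python3 st.py; python3 -m jog '[[0,[-0.5,0,0],0],[0,[0,0,0],0]]' >/dev/null ; python3 st.py;  python3 -m jog '[[0,[-0.5,0,0],0],[0,[0,0,0],0]]' >/dev/null; python3 st.py;  python3 -m jog '[[0,[0,0,0],0]]' >/dev/null; python3 st.py
```

```text
T 11.05 yaw 63.05 tang 14.23 rad 54.62 Ft 8.35 Fr 1.07 Mz 0.057
T 11.25 yaw 63.06 tang 14.05 rad 54.6 Ft 8.14 Fr 1.22 Mz 0.039
T 11.45 yaw 63.08 tang 13.86 rad 54.61 Ft 9.01 Fr 0.65 Mz 0.037
T 11.55 yaw 63.08 tang 13.86 rad 54.59 Ft 9.43 Fr 1.44 Mz 0.007
```

```bash
python3 -m jog '[[0,[-0.5,0,0],0],[0,[-0.2,0,0],0],[0,[0,0,0],0]]' >/dev/null; python3 st.py; python3 -m jog '[[0,[0,0,0],0],[0,[0,0,0],0],[0,[0,0,0],0],[0,[0,0,0],0]]' >/dev/null ; python3 st.py;  python3 -m jog '[[0,[0,0,0],0],[0,[0,0,0],0],[0,[0,0,0],0],[0,[0,0,0],0]]' >/dev/null; python3 st.py;  python3 -m jog '[[0,[0,0,0],0],[0,[0,0,0],0],[0,[0,0,0],0],[0,[0,0,0],0]]' >/dev/null; python3 st.py
```

```text
T 11.85 yaw 63.1 tang 13.61 rad 54.59 Ft 10.29 Fr 1.96 Mz 0.058
T 12.25 yaw 63.1 tang 13.63 rad 54.59 Ft 9.59 Fr 1.14 Mz 0.027
T 12.65 yaw 63.1 tang 13.63 rad 54.58 Ft 9.97 Fr 1.3 Mz 0.087
T 13.05 yaw 63.1 tang 13.63 rad 54.59 Ft 9.64 Fr 1.49 Mz 0.019
```

```bash
python3 -m jog '[[0,[-0.4,0,0],0],[0,[-0.2,0,0],0],[0,[0,0,0],0],[0,[0,0,0],0],[0,[0,0,0],0]]' >/dev/null; python3 st.py; python3 -m jog '[[0,[0,0,0],0],[0,[0,0,0],0],[0,[0,0,0],0],[0,[0,0,0],0],[0,[0,0,0],0],[0,[0,0,0],0],[0,[0,0,0],0],[0,[0,0,0],0],[0,[0,0,0],0],[0,[0,0,0],0]]' >/dev/null ; python3 st.py
# back off slowly, then away
python3 -m jog '[[0,[1,0,0],0],[0,[1,0,0],0],[0,[1,0,0],0],[0,[1,0,0],0],[0,[1,0,0],0],[0,[2,0,0],0],[0,[4,0,0],0],[0,[5,0,0],0],[0,[0,0,0],0]]'; python3 st.py
```

```text
T 13.55 yaw 63.11 tang 13.4 rad 54.61 Ft 10.6 Fr 1.55 Mz 0.048
T 14.55 yaw 63.11 tang 13.41 rad 54.58 Ft 10.84 Fr 0.84 Mz 0.03
time_s: 15.45
tcp_pos: [606.9, -21.4, 234.5]
orientation: [-3.141, 0.0, 1.1]
ft_force: [-0.6, 0.4, 0.1]
width: -0.002
grip_force: 0.0
T 15.45 yaw 63.02 tang 26.65 rad 54.42 Ft 0.08 Fr -0.72 Mz 0.055
```

```bash
python3 -m jog '[[0,[0,0,-30],0],[0,[0,0,-50],0],[0,[0,0,-50],0],[0.5,[31.5,-27.6,0],0],[0.5,[31.5,-27.6,0],0],[0.5,[31.5,-27.6,0],0],[0.5,[31.5,-27.6,0],0],[0.5,[31.5,-27.6,0],0],[0.5,[31.5,-27.6,0],0],[0.5,[31.5,-27.6,0],0],[0.5,[0,0,20],0],[0.5,[0,0,0],0]]'
python3 - <<'E'
from station import ctrl
from h import *
c=ctrl.read_camera('wrist');np.savez('pics/w3.npz',**c)
s=ctrl.read_camera('scene');d=ctrl.read_camera('side');np.savez('pics/s3.npz',**s);np.savez('pics/d3.npz',**d)
print(ctrl.get_obs()['tcp_pos'],proj(c,(534.5,263,38)))
o=np.zeros((600,800,3),np.uint8)
o[:384,:512]=c['pixels'][:,:,::-1]
o[384:600,:240]=cv2.resize(s['pixels'][170:242,200:280,::-1],None,fx=3,fy=3);o[384:600,250:490]=cv2.resize(d['pixels'][170:242,220:300,::-1],None,fx=3,fy=3)
cv2.imwrite('pics/c4.png',o)
E
```

```text
time_s: 16.65
tcp_pos: [533.2, 263.5, 342.6]
orientation: [-3.139, 0.004, 1.102]
ft_force: [-0.4, -0.4, -0.2]
width: 0.5
grip_force: 0.0
[535.55106349 260.56020496 345.26027002] [260.53584987 181.94660633]
```

View pics/c4.png

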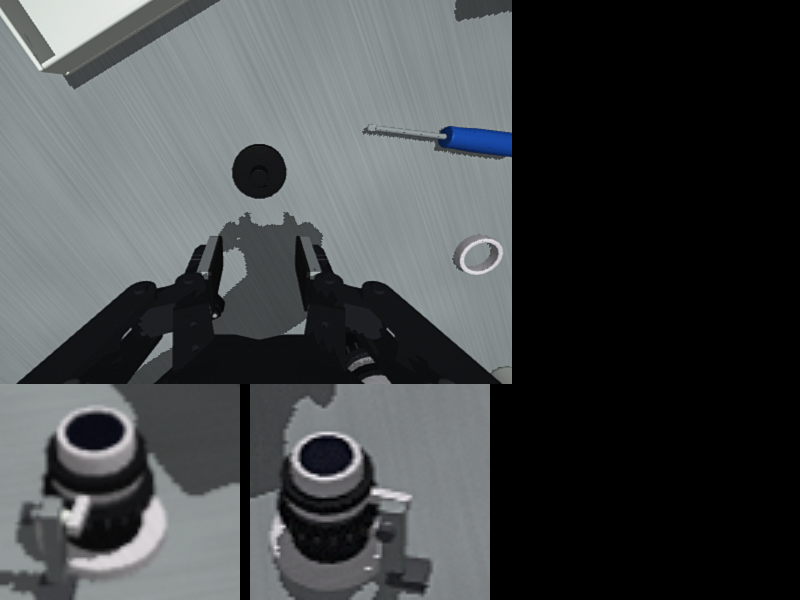

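The lug rests at the nose in both views. In the wrist view the cap is a dark disc at about (259,171).

```bash
python3 - <<'E'
from h import *
from scipy.optimize import least_squares
C={'w':(dict(np.load('pics/w3.npz')),(225,135,70,72)),'s':(dict(np.load('pics/scene0.npz')),(335,175,46,35)),'d':(dict(np.load('pics/side0.npz')),(212,126,40,32))}
a=np.linspace(0,2*np.pi,60)
for k,(c,(x,y,w,h)) in C.items():
    g=cv2.cvtColor(c['pixels'],cv2.COLOR_RGB2GRAY)[y:y+h,x:x+w]
    n,l,st,ce=cv2.connectedComponentsWithStats((g<60).astype(np.uint8)); i=1+st[1:,4].argmax()
    q=st[i]; hull=cv2.convexHull(np.argwhere(l==i)[:,::-1].astype(np.int32))[:,0]
    bb=np.array([hull[:,0].min(),hull[:,0].max()+1,hull[:,1].min(),hull[:,1].max()+1])-.5
    bb=bb+[x,x,y,y]
    def pr(p):
        P=[proj(c,(p[0]+r*np.cos(t),p[1]+r*np.sin(t),z)) for r,z in((31,0),(31,16),(10,38)) for t in a]; P=np.array(P); return np.array([P[:,0].min(),P[:,0].max(),P[:,1].min(),P[:,1].max()])
    # bounding-box centre -> ground offset
    f=least_squares(lambda p:pr(p)-bb,[534,263]); print(k,bb,f.x.round(1),f.fun.round(1))
E
```

```text
w [231.5 285.5 143.5 197.5] [534.5 267.8] [-0.6  0.6 -0.8  0.9]
s [342.5 372.5 180.5 204.5] [533.8 265. ] [ 0.3 -0.3 -0.5  0.5]
d [219.5 241.5 131.5 152.5] [530.3 266.3] [-0.4  0.4  0.3 -0.3]
```

```bash
python3 -m jog '[[0.5,[0,0,40],0],[0.5,[0,0,40],0],[0.5,[0,0,25],0],[0.5,[0,0,0],0],[0.5,[0,0,0],0],[0.5,[0,0,0],0]]'
python3 - <<'E'
from station import ctrl
from h import *
c=ctrl.read_camera('wrist');np.savez('pics/w4.npz',**c)
print(ctrl.get_obs()['tcp_pos'],c['eye'],proj(c,(534,266,16)))
cv2.imwrite('pics/w4.png',c['pixels'][:,:,::-1])
E
```

```text
time_s: 17.4
tcp_pos: [536.2, 261.7, 241.8]
orientation: [3.139, -0.003, 1.098]
ft_force: [0.4, 0.1, -0.2]
width: 0.499
grip_force: 0.0
[536.02395715 261.97362587 241.77409714] [574.45440088 336.26186466 211.39071461] [252.65170055 210.04108611]
```

View pics/w4.png

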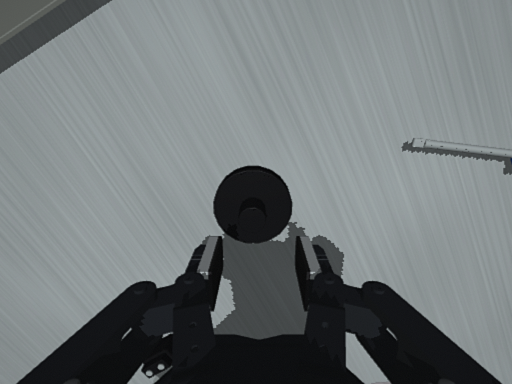

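The cap disc is at (253,204) with its knob at (252,210). The fingers straddle u=258, so the cap is a few mm to the left.

```bash
cat > cap.py <<'E'
from h import *
from scipy.optimize import least_squares
c=dict(np.load('pics/w4.npz'));g=cv2.cvtColor(c['pixels'],cv2.COLOR_RGB2GRAY)[160:228,205:300]
g=cv2.GaussianBlur(g,(3,3),0);pts=[]
for v in range(10,60,4):
    xs=np.nonzero(g[v]<70)[0]; pts+= [(xs.min()-.5+205,v+160),(xs.max()+.5+205,v+160)]
for u in range(28,70,4):
    ys=np.nonzero(g[:,u]<70)[0]; pts.append((u+205,ys.min()-.5+160))
E0=np.array(pts)
P=np.array([onz(c,*p,16)[:2] for p in E0])
f=least_squares(lambda q:np.hypot(*(P-q[:2]).T)-q[2],[534,266,31],loss='soft_l1',f_scale=.5);print(f.x.round(2),np.abs(f.fun).mean())
y=1.099;t=np.array([np.cos(y),np.sin(y)]);n=np.array([np.sin(y),-np.cos(y)]);d=f.x[:2]-[536.1,261.9];print('tool dx,dy',d@t,d@n)
E
python3 cap.py
```

```text
[536.15 270.3   30.22] 0.505401288315245
tool dx,dy 7.503393359753262 -3.7732070447318935
```

```bash
python3 - <<'E'
from h import *
c=dict(np.load('pics/w1.npz'))
y=2.2108;t=np.array([np.cos(y),np.sin(y),0])
for dx in (-11,0,11): print(dx,proj(c,np.array([572.76,36.0,404.5-173])+dx*t), proj(c,np.array([572.76,36.0,404.5-140])+dx*t))
g=cv2.cvtColor(c['pixels'],cv2.COLOR_RGB2GRAY);print(g[222:275:2,258],g[222:275:2,250])
E
```

```text
-11 [258.68049619 263.49379488] [258.66613167 301.7386107 ]
0 [258.69548711 247.61232637] [258.68431142 283.10926162]
11 [258.71115548 231.01316432] [258.70351456 263.43121372]
[157 158 159 154 155 161  78   9  15  14  14  14  13  15  15  14  15  15
  14  13  15  16  12  13  16  14  15] [158 158 158 161 157 159 109  88  90  90  90  90  90  90  90  89  90  90
  90  90  89  90  89  99 171  14  17]
```

```bash
python3 -m jog '[[0.5,[4.5,-4.6,0],0],[0.5,[0,0,25],0],[0.5,[0,0,17],0],[0.5,[0,0,8],0],[0.5,[0,0,0],0]]' 
python3 -m jog '[[0,[0,0,0],0],[0,[0,0,0],0],[0,[0,0,0],0],[0,[0,0,0],0],[0,[0,0,0],0],[0,[0,0,0],0],[0,[0,0,0],0]]' 20
python3 -m jog '[[0.45,[0,0,0],0],[0.45,[0,0,0],0],[0.45,[0,0,0],8.5],[0.45,[0,0,0],8.5],[0.45,[0,0,0],8.5],[0.45,[0,0,0],8.5],[0.45,[0,0,0],8.5],[0.45,[0,0,0],8.5],[0.45,[0,0,0],8.5],[0.45,[0,0,0],8.5],[0.45,[0,0,0],8.5],[0.45,[0,0,0],8.5]]'
python3 -m jog '[[0.45,[0,0,0],5],[0,[0,0,0],0],[0,[0,0,0],0],[0,[0,0,0],0],[0,[0,0,0],0],[0,[0,0,0],0],[0,[0,0,0],0],[0,[0,0,0],0]]' 30
python3 -c "
from station import ctrl
import cv2
cv2.imwrite('pics/w5.png',ctrl.read_camera('wrist')['pixels'][:,:,::-1])"
```

```text
time_s: 17.95
tcp_pos: [532.6, 268.6, 189.3]
orientation: [-3.141, 0.001, 1.099]
ft_force: [0.2, 0.8, 0.2]
width: 0.5
grip_force: 0.0
time_s: 18.65
tcp_pos: [533.5, 268.4, 190.8]
orientation: [3.141, -0.002, 1.099]
ft_force: [-0.9, 0.6, 6.1]
width: 0.222
grip_force: 20.7
time_s: 19.85
tcp_pos: [532.7, 268.5, 189.3]
orientation: [3.141, 0.0, -0.39]
ft_force: [-0.5, -1.7, -0.5]
width: 0.452
grip_force: 0.0
time_s: 20.65
tcp_pos: [533.0, 268.4, 189.8]
orientation: [-3.141, -0.0, -0.471]
ft_force: [-0.0, 0.5, 2.7]
width: 0.216
grip_force: 29.9
```

View pics/w5.png

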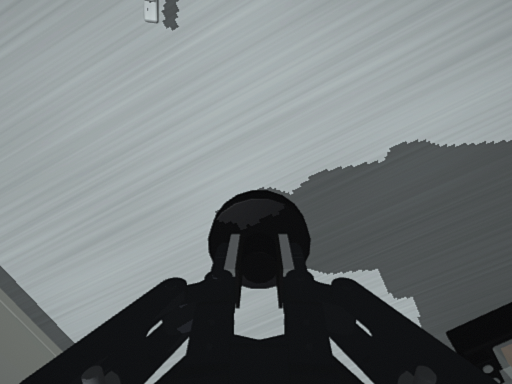

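The knob is gripped centrally between the pads, about 18 mm wide, with the cap square below. I'll carry it over the lens.

```bash
python3 -m jog '[[0,[0,0,-10],0],[0,[0,0,-30],0],[0,[0,0,-50],0],[0,[0,0,-50],0]]' 40
python3 -m jog '[[0,[10,18,0],0],[0,[20.5,35.9,0],0],[0,[20.5,35.9,0],0],[0,[20.5,35.9,0],0],[0,[20.5,35.9,0],0],[0,[20.5,35.9,0],0],[0,[20.5,35.9,0],0],[0,[10,18,0],0],[0,[0,0,0],0],[0,[0,0,0],0],[0,[0,0,0],0],[0,[0,0,0],0]]'
cat > rel.py <<'E'
from station import ctrl
from h import *
s=ctrl.read_camera('scene');d=ctrl.read_camera('side');np.savez('pics/s6.npz',**s);np.savez('pics/d6.npz',**d)
o=ctrl.get_obs();p=o['tcp_pos'];print(p,o['orientation'],o['width'])
print(proj(s,p-[0,0,189.5]),proj(d,p-[0,0,189.5]),proj(s,(546.7,-21,96)),proj(d,(546.7,-21,96)))
im=np.zeros((600,800,3),np.uint8)
im[:600,:400]=cv2.resize(s['pixels'][110:230,190:270,::-1],(400,600),interpolation=cv2.INTER_CUBIC);im[:600,400:]=cv2.resize(d['pixels'][110:230,205:285,::-1],(400,600),interpolation=cv2.INTER_CUBIC)
cv2.imwrite('pics/c6.png',im)
E
python3 rel.py
```

```text
time_s: 21.1
tcp_pos: [532.2, 267.7, 330.9]
orientation: [3.139, 0.001, -0.473]
ft_force: [1.3, 0.8, -0.1]
width: 0.222
grip_force: 39.2
time_s: 22.3
tcp_pos: [546.0, -19.1, 329.5]
orientation: [-3.141, 0.001, -0.469]
ft_force: [0.9, -0.1, 0.2]
width: 0.217
grip_force: 39.2
[546.05280599 -19.44513515 329.56067188] [-3.14150925e+00  5.09936189e-04 -4.69745025e-01] 0.21843494648548478
[232.08571057 167.7795979 ] [245.48435124 177.93641367] [232.44246182 185.84825797] [246.67122978 193.3726964 ]
```

View pics/c6.png

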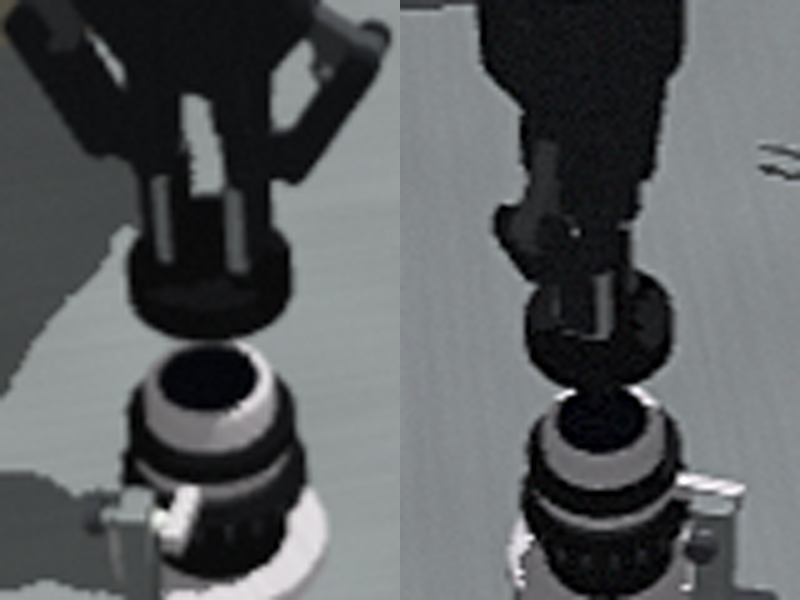

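The scene view shows the cap held level above the lens front, with cap edges at u≈128..294 in the crop. The side view has it at 526..675, above the barrel at about 541..667. I'll compare both numerically.

```bash
cat > edge.py <<'E'
from h import *
def mid(c,ctr,r,zlo,zhi,win=7):
    """measured minus predicted horizontal midpoint (px) of an upright dark cylinder's silhouette, and in mm"""
    g=cv2.cvtColor(c['pixels'],cv2.COLOR_RGB2GRAY).astype(float)
    e=np.array(c['eye']);v=np.array(ctr[:2])-e[:2];D=np.hypot(*v);v/=D
    p=np.array([v[1],-v[0]]); out=[]
    for z in np.linspace(zlo,zhi,7):
        ed=[]
        for s in (-1,1):
            q=proj(c,(*(np.array(ctr[:2])+s*r*p),z)); row=int(round(q[1])); 
            u=np.arange(q[0]-win,q[0]+win,.1); val=np.interp(u,np.arange(g.shape[1]),g[row])
            lo,hi=val.min(),np.median(np.r_[val[:30],val[-30:]].reshape(2,30).mean(1).max())
            x=np.nonzero(np.diff(np.sign(val-(lo+hi)/2)))[0]
            ed.append(u[x[np.abs(u[x]-q[0]).argmin()]]-q[0] if len(x) else np.nan)
        out.append(ed)
    o=np.array(out); mm=np.linalg.norm(np.array([*ctr[:2],zlo])-e)/c['camera_matrix'][0,0]
    return o.round(2).tolist(), (np.nanmedian(o,0).mean()*mm).round(2), p.round(3), round(mm,2)
if __name__=='__main__':
    L=lambda n:dict(np.load(f'pics/{n}.npz'))
    lens=(546.7,-21.0); cap=(546.05,-19.45); R=329.56-189.5
    for n in ('s6','d6'): print(n,'cap',*mid(L(n),cap,31,R+3,R+13))
    for n in ('scene0','s3','s6','side0','d3','d6'): print(n,'ring',*mid(L(n),lens,34,72,79))
E
python3 edge.py
```

```text
s6 cap [[-0.2, -0.7], [-0.1, -0.7], [-0.1, -0.6], [-0.1, -0.8], [-0.0, -0.7], [-0.0, -0.9], [0.2, -0.9]] -0.75 [0.135 0.991] 1.88
d6 cap [[-0.9, -1.4], [-0.9, -1.4], [-0.8, -1.3], [-0.8, -1.3], [-0.8, -1.3], [-0.7, -1.3], [-0.7, -1.3]] -2.16 [ 0.998 -0.071] 2.06
scene0 ring [[-0.9, -1.3], [-0.9, -1.4], [-0.8, -1.3], [-0.8, -1.3], [-0.7, -1.4], [-0.6, -1.4], [-0.7, -1.4]] -2.21 [0.132 0.991] 2.01
s3 ring [[-0.9, -1.8], [-0.8, -1.8], [-0.8, -1.8], [-0.8, -1.8], [-0.7, -1.3], [-0.7, -1.3], [-0.7, -1.1]] -2.61 [0.132 0.991] 2.01
s6 ring [[-0.8, -1.4], [-0.8, -1.4], [-0.8, -1.4], [-0.8, -1.4], [-0.7, -1.3], [-0.7, -1.3], [-0.7, -1.4]] -2.21 [0.132 0.991] 2.01
side0 ring [[-1.3, -2.0], [-1.3, -2.0], [-1.3, -2.0], [-1.2, -1.9], [-1.6, -1.9], [-1.6, -1.9], [-1.6, -1.9]] -3.48 [ 0.997 -0.072] 2.18
d3 ring [[-2.0, -2.0], [-1.9, -2.0], [-2.0, -2.0], [-2.0, -2.0], [2.8, -2.0], [2.8, -2.0], [2.8, -2.0]] -4.25 [ 0.997 -0.072] 2.18
d6 ring [[-1.3, -2.0], [-1.3, -2.0], [-1.2, -2.0], [-1.2, -2.0], [-1.5, -2.0], [-1.5, -2.0], [-1.5, -2.0]] -3.59 [ 0.997 -0.072] 2.18
```

```bash
python3 -m jog '[[0,[0.6,2.8,0],0],[0,[0,0,20],0],[0,[0,0,14],0],[0,[0,0,0],0],[0,[0,0,0],0],[0,[0,0,0],0]]'
cat > chk.py <<'E'
from station import ctrl
from edge import *
P=[];q=[]
for i in range(3):
    s=ctrl.read_camera('scene');P.append(ctrl.get_obs()['tcp_pos']);d=ctrl.read_camera('side');P.append(ctrl.get_obs()['tcp_pos'])
p=np.mean(P,0);print('tcp',p,np.std(P,0)); lens=(545.3,-22.2);R=p[2]-189.5
f=lambda c,a:np.nanmedian(np.array(a[0]),0)
A=[]
for c in (s,d):
    a=mid(c,p,31,R+3,R+13);b=mid(c,lens,34,72,79);ca=np.array(a[0]);cb=np.array(b[0])
    A.append((a[2],(np.nanmedian(cb,0).mean()-np.nanmedian(ca,0).mean())*b[3])); print(np.nanmedian(ca,0),np.nanmedian(cb,0))
dl=np.linalg.solve([x[0] for x in A],[x[1] for x in A]);L=np.array(lens)+dl
y=ctrl.get_obs()['orientation'][2];m=L-p[:2]
print('lens',L,'move tool',m@[np.cos(y),np.sin(y)],m@[np.sin(y),-np.cos(y)])
E
python3 chk.py
```

```text
time_s: 23.0
tcp_pos: [545.6, -23.6, 296.2]
orientation: [-3.141, -0.001, -0.472]
ft_force: [0.4, -0.1, -0.1]
width: 0.217
grip_force: 39.3
tcp [545.4843402  -23.46134903 296.17019666] [0.07116587 0.07077177 0.11833616]
[-0.4 -1. ] [-0.1 -0.6]
[-0.7 -1.1] [-0.6 -1.6]
lens [544.91829942 -21.4419597 ] move tool -1.421783352174197 -1.5417092809385016
```

```bash
python3 -m jog '[[0,[-1.2,-1.4,0],0],[0,[0,0,4],0],[0,[0,0,3],0],[0,[0,0,0],0],[0,[0,0,0],0],[0,[0,0,0],0],[0,[0,0,0],0]]'; python3 chk.py
python3 -m jog '[[0,[0,0,2],0],[0,[0,0,2],0],[0,[0,0,0],0],[0,[0,0,0],0]]'
python3 -m jog '[[0,[0,0,1],0],[0,[0,0,1],0],[0,[0,0,0],0],[0,[0,0,0],0]]'
```

```text
time_s: 24.0
tcp_pos: [544.9, -21.7, 288.8]
orientation: [-3.142, -0.0, -0.472]
ft_force: [-0.4, 0.4, -0.9]
width: 0.217
grip_force: 39.3
tcp [544.90268065 -21.61243177 288.75235605] [0.01713057 0.02760916 0.02660689]
[-0.5 -1. ] [-0.1 -0.6]
[-0.7 -1.2] [-0.6 -1.5]
lens [545.1401073  -21.36772346] move tool 0.10030045756100861 -0.3258732630742779
time_s: 24.7
tcp_pos: [544.8, -21.6, 284.6]
orientation: [3.141, 0.0, -0.472]
ft_force: [0.9, -0.0, -0.5]
width: 0.22
grip_force: 39.3
time_s: 25.1
tcp_pos: [544.9, -21.6, 282.7]
orientation: [3.142, 0.0, -0.472]
ft_force: [-0.9, -0.7, -0.4]
width: 0.217
grip_force: 39.3
```

```bash
python3 -m jog '[[0,[0,0,2],0],[0,[0,0,2],0],[0,[0,0,2],0],[0,[0,0,0],0],[0,[0,0,0],0]]'
python3 -m jog '[[0,[0,0,1],0],[0,[0,0,1],0],[0,[0,0,0],0],[0,[0,0,0],0]]'
python3 -m jog '[[0,[0,0,0.8],0],[0,[0,0,0],0],[0,[0,0,0],0]]'
```

```text
time_s: 25.6
tcp_pos: [544.9, -21.6, 276.6]
orientation: [3.142, 0.0, -0.472]
ft_force: [0.1, -0.6, -1.2]
width: 0.214
grip_force: 39.3
time_s: 26.0
tcp_pos: [544.9, -21.6, 274.7]
orientation: [-3.142, 0.0, -0.472]
ft_force: [0.2, 0.1, -0.2]
width: 0.219
grip_force: 39.3
time_s: 26.3
tcp_pos: [544.9, -21.6, 273.9]
orientation: [3.142, 0.0, -0.472]
ft_force: [0.7, -0.2, 0.7]
width: 0.215
grip_force: 39.5
```

```bash
python3 -m jog '[[0,[0,0,0.7],0],[0,[0,0,0],0],[0,[0,0,0],0]]'
python3 -m jog '[[0,[0,0,0.7],0],[0,[0,0,0],0],[0,[0,0,0],0]]'
```

```text
time_s: 26.6
tcp_pos: [544.8, -21.7, 273.8]
orientation: [-3.141, 0.0, -0.472]
ft_force: [-1.9, 1.0, 6.0]
width: 0.217
grip_force: 40.7
time_s: 26.9
tcp_pos: [544.8, -21.8, 273.8]
orientation: [-3.14, 0.0, -0.472]
ft_force: [-2.4, 1.1, 11.9]
width: 0.216
grip_force: 42.4
```

```bash
python3 -m jog '[[0,[0,0,-0.8],0],[0.5,[0,0,0],0],[0.5,[0,0,0],0],[0.5,[0,0,0],0],[0.5,[0,0,-10],0],[0.5,[0,0,-25],0],[0.5,[0,0,-50],0],[0.5,[0,0,-50],0],[0.5,[0,0,0],0],[0.5,[0,0,0],0]]' 20
python3 - <<'E'
from station import ctrl
from edge import *
for n in ('scene','side'):
    c=ctrl.read_camera(n);np.savez(f'pics/{n}9.npz',**c)
    print(n,mid(c,(544.9,-21.6),31,87,97))
    # knob top / cap silhouette where expected; bright lug and front ring gone
    g=cv2.cvtColor(c['pixels'],cv2.COLOR_RGB2GRAY)
    for p in [(545,-21.6,122),(545,-21.6,135),(545,-21.6,150)]:
        u,v=proj(c,p).round().astype(int); print(p,g[v,u],end=' ')
    u,v=proj(c,(545,-21.6,111)); print([ (z,g[int(round(proj(c,(545,-21.6,z))[1])),int(round(u))]) for z in range(100,132,3)])
    old=dict(np.load(f'pics/{"s3" if n=="scene" else "d3"}.npz'));lug=proj(c,(590,-41,65)).round().astype(int)
    df=cv2.absdiff(c['pixels'],old['pixels']).max(2)[lug[1]-6:lug[1]+7,lug[0]-6:lug[0]+7];print('lug region change',df.mean().round(1),df.max())
print(ctrl.get_obs()['tcp_pos'],ctrl.get_obs()['time_s'])
E
```

```text
time_s: 27.9
tcp_pos: [544.9, -21.7, 409.8]
orientation: [-3.14, -0.002, -0.472]
ft_force: [0.7, 0.8, -1.1]
width: 0.497
grip_force: 0.0
scene ([[-1.1, -0.3], [-0.7, -0.6], [-0.7, -0.9], [-0.6, -0.8], [-0.5, -1.0], [-0.4, -0.9], [-0.4, -1.1]], np.float64(-1.49), array([0.13 , 0.991]), np.float64(1.98))
(545, -21.6, 122) 19 (545, -21.6, 135) 151 (545, -21.6, 150) 152 [(100, np.uint8(10)), (103, np.uint8(12)), (106, np.uint8(12)), (109, np.uint8(12)), (112, np.uint8(14)), (115, np.uint8(18)), (118, np.uint8(19)), (121, np.uint8(20)), (124, np.uint8(19)), (127, np.uint8(32)), (130, np.uint8(91))]
lug region change 1.7 5
side ([[-1.2, -0.4], [-1.2, -0.7], [-1.1, -0.7], [-1.1, -0.9], [-0.8, -0.9], [-0.7, -1.2], [-0.9, -1.2]], np.float64(-2.15), array([ 0.998, -0.069]), np.float64(2.15))
(545, -21.6, 122) 33 (545, -21.6, 135) 142 (545, -21.6, 150) 142 [(100, np.uint8(16)), (103, np.uint8(11)), (106, np.uint8(10)), (109, np.uint8(17)), (112, np.uint8(12)), (115, np.uint8(8)), (118, np.uint8(35)), (121, np.uint8(28)), (124, np.uint8(27)), (127, np.uint8(15)), (130, np.uint8(43))]
lug region change 8.0 15
[544.40069438 -21.1586977  407.56089033] 28.0
```

```bash
python3 -c "
from station import ctrl
print(ctrl.sign_off())"
```

```text
the job is handed in; nothing more can be done
None
```

I pressed the lug against the nose with about 10 N (wrist reading 9.6–10.8 N) for over 2 s and left it resting there. The cap is home on the lens front and released, and I handed the job in at 28 s; sign-off returned no verdict.

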